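# Clear the sprung glue-up cradle and hold a turned flask pressed in it

## Robot

A 6-joint arm with a two-finger parallel gripper is mounted at the origin on the work surface. World frame = base frame: x ahead of the robot, y to its left, z up, the work surface at z = 0. Lengths are in mm, angles in degrees, forces in N, time in s.
With the tool pointing down it reaches from about 300 to 850 mm from the base axis. Payload 4.2 kg.
Tool frame: the origin (TCP) lies between the finger pads; the fingertips stand 22 mm ahead of it and the grasp point (between the pads) lies 3 mm ahead of it; z points along the fingers, y is the direction in which the jaws open and shut (so a half turn about z gives the same grasp; the last joint's range is limited). The gripper opens to 91 mm and grips with 3 to 60 N. Pads are 32 mm wide; open, the fingers measure 118 mm over their backs; the gripper's body (76 mm by 178 mm) begins 60 mm behind the grasp point.
Start: joints at [70.359, 18.312, 89.639, -0, 72.044, -1.146], TCP at [182.405, 545.316, 235.976] pointing down, gripper open.
Joint ranges: [-177.97, 177.97], [-48.28, 115.42], [12.27, 149.76], [-77.06, 257.06], [2.81, 150.46], [-146.56, 146.56]. Speed limits (degrees/s): [147.25, 147.25, 180, 180, 180, 180].

## Interface

Orientations are given as [roll, pitch, yaw] about the fixed x, y, z axes, in that order (R = Rz(yaw) Ry(pitch) Rx(roll)).
In Python, from workcell import telemetry, cams, env gives the robot as it stands.
- The arm moves only by the shell command python3 -m inch 'ROWS' [FORCE]. ROWS is JSON, a list of rows, each an object of numbers: "x", "y", "z": the shift along the tool's x, y, z in cm; "yaw": the turn about the tool's z in units of 5 degrees (1.0 is 5 degrees); "gripper": the gripper's target within -1 to 1 (fully open at 1, half-way at 0, shut at -1). A call has 1 to 12 rows; each row shifts and turns the commanded pose from where the row before left it, along the tool's axes as they then stand; what a row does not reach is not made up. A row lasts 1/12 s, in which the tool goes at most 41.7 mm and 7.16 degrees, less where a joint would pass 70% of its speed; a pose out of reach is approached as far as the arm can. A call is refused whole if a number of a shift passes 4.17 or a number of a turn 1, either way. A call with a gripper value outside its range is refused whole. The fingers move at their own pace and stop on an object; FORCE is the grip in N (left out, the last holds). Time passes only in rows, so rows that do not move let the fingers close. It gives the time, the measured TCP pose, the force and the opening at its end, in the units of the state.
- telemetry.state(): the state, without advancing time (a new reading comes with each control period).
- cams.grab_frame(name): name is "side" or "top" or "wrist"; returns a dict with "pixels" (420x560x3 uint8, red, green, blue), "mtx" (3x3 intrinsics, pixels), "distortion" ([k1, k2, p1, p2, k3] as OpenCV has them; the pictures are not rectified), "rvec" (rotation vector, rad) and "tvec" (3), from world to camera coordinates, as OpenCV has them. Camera axes: x right, y down, z forward; pixel columns grow to the right and rows downward; lengths in mm; the calibration is good to about 2 mm. A picture is of the moment at which its call begins. There is no depth.
- env.job_done(): hands the job in, once; it reports no verdict.
The state is a dict: "time_s": time; "qpos": joint angles; "qvel": joint speeds; "effort": joint torques, N m; "ee_pos": TCP position; "ee_rot": TCP orientation; "force": force on the tool from outside, world axes, zero at the start; "torque": the same for the moment, N m; "gripper_width": finger opening in mm.
Only numpy, scipy, OpenCV 4.12 (cv2) and the standard library are available. Lean on these libraries where they do the work, as an engineer would, in place of code of your own. Each camera call takes 0.05 s, during which the arm holds its last target. There are 200 camera calls.

## Task

The glue-up cradle is blocked by stray pieces: put the wooden stick in the green tray and the steel chisel in the blue tray, lying down inside. Then set the turned wooden flask upright into the sprung ring and press it down until the ring's top is level with the yellow stripes, never driving the ring to its bottom stop. Finish while still holding the flask pressed down there, so its newly glued neck is clamped; don't tip the flask and leave everything else where it is.

Things in the scene. Friction and masses are not known exactly. Their poses are not given: they have to be found in the camera images.
- cradle: fixed sprung ring cradle: grey round base 176 dia x 15 high with two steel posts (tops at 90 high, 60 either side of the centre along its own x axis) and, just outside them at 78, two black upright gauge strips (22 wide, tops at 88 high), each with a yellow stripe from 60 to 70 above the bench. Origin: centre of the underside, on the bench. Its position and yaw vary
- ring (a joint): travel of the aluminium ring down its posts, m: 0 at rest (top face 85 mm above the bench), 0.030 at the bottom stop. Springs carry the ring: they push up with about 6 N at the top and 0.4 N more for each mm; the flask's own weight does not lower it. The ring's top face is level with the yellow stripes from 0.015 to 0.025, where a hand on the flask must press with about 8 to 12 N
- ring_top (a point): centre of the ring's opening, at its top face (moves down with the ring). The ring is 100 outside, 60 inside, 12 thick
- flask: turned wooden flask standing upright on the bench, either left or right beyond the cradle: round belly 84 dia (a ball of radius 42 centred 38 above the underside, flat foot about 36 dia), with a straight pale round neck 30 dia from 76 to 140 above the underside; about 0.25 kg. Origin: centre of the underside, z up along the neck. Set in the ring, the belly rests on the ring's inner rim with the underside about 9 below the ring's top face
- flask_belly (a point): centre of the flask's ball, on its axis, 38 above the underside; about 29 above the ring's top face when seated
- stick: square pale wooden stick, 140 x 14 x 14, lying flat across the ring's top, about parallel to the cradle's x axis and 27 to one side of the centre (either side). Origin: centre of its underside; x along its length
- chisel: steel cold chisel, dark 14 x 14 square shank 100 long with a bare flat tip 28 long and a red-painted struck end; about 0.17 kg; lies flat across the ring's top like the stick, on the other side of the centre. Origin: centre of the underside of the shank (near the balance point); x along its length towards the tip
- green_tray: fixed open green tray for wood, 200 (x) x 140 (y) x 40 high, walls and floor 4; origin at the centre of its underside. The green and blue trays stand left and right in front of the robot and may be swapped
- blue_tray: fixed open blue tray for steel, same size as the green one; origin at the centre of its underside
- glue: bystander: white plastic glue bottle with an orange cap, 60 dia x 130 tall, standing; origin at the centre of its underside
- sanding_block: bystander: cork sanding block 40 x 80 x 28; origin at the centre of its underside
- wrench: bystander: steel wrench 160 long lying flat just beyond the cradle
- spool: bystander: turned wooden spool, 56 dia x 50 tall, standing at the left side
- varnish: bystander: bare steel can, 76 dia x 90 tall, standing at the right side
Not all that is in view belongs to the job. Several things have the shape of the flask; the one meant has the colours described above. Of the things that look like the chisel, the smaller one is meant.

How it is judged:
By the outcome, as a careful person would: the job done as asked, in the order asked, and still so for the second after the job is handed in, while the arm keeps its last pose, push and grip.
It also fails if it takes over 72 s, if anything falls off the work surface, if the arm or the gripper's body presses on something with over 40 N, if the wrist force passes 120 N, or if a joint passes its speed limit or range.

## Working session

There is one attempt and no reset: what is moved stays moved. The work goes in short steps, Python scripts to look and compute and a shell command to move; the robot and the scene stay as the last step left them, time stands still between calls to the robot, and variables do not carry over. Pictures are saved under pics/ and viewed, about 8 in all and at most 12, crops included, and the job is handed in when it is done.

```bash
ls; mkdir -p pics; cat > h.py <<'E'
import numpy as np, cv2, pickle, os
from workcell import telemetry, cams, env
def grab(n, save=None):
    f=cams.grab_frame(n)
    if save:
        cv2.imwrite(f'pics/{save}.png', f['pixels'][:,:,::-1]); pickle.dump(f,open(f'pics/{save}.pkl','wb'))
    return f
def ray(f,uv):
    p=cv2.undistortPoints(np.array([[uv]],float),np.array(f['mtx'],float),np.array(f['distortion'],float))[0,0]
    R=cv2.Rodrigues(np.array(f['rvec'],float))[0]; t=np.array(f['tvec'],float).ravel()
    return -R.T@t, R.T@np.array([p[0],p[1],1.])
def plane(f,uv,z):
    c,d=ray(f,uv); return (c+d*(z-c[2])/d[2])
def proj(f,P):
    return cv2.projectPoints(np.array([P],float).reshape(-1,1,3),np.array(f['rvec'],float),np.array(f['tvec'],float),np.array(f['mtx'],float),np.array(f['distortion'],float))[0][:,0]
def load(s): return pickle.load(open(f'pics/{s}.pkl','rb'))
E
python3 - <<'E'
from h import *
a=grab('top','t0'); b=grab('side','s0')
for f in (a,b): print(ray(f,(280,210)))
print(telemetry.state())
E
```

```text
pics
(array([384.53373949,  -3.27604107, 984.20307148]), array([ 0.10477029,  0.01665731, -0.9943939 ]))
(array([ 224.40795314, -956.31177919,  652.82649166]), array([ 0.21686517,  0.83841214, -0.50006877]))
{'time_s': 0.1, 'qpos': array([ 7.03590631e+01,  1.83463145e+01,  8.96980931e+01, -1.25778258e-03,
        7.20451115e+01, -1.14550476e+00]), 'qvel': array([-0.10342567, -0.00529163, -0.12298442,  0.09696968,  0.06667352,
        0.02575666]), 'effort': array([-2.91676752e-04, -4.13329697e+01, -2.32510597e+01,  7.28355115e-02,
        4.21686808e-02, -8.75505680e-05]), 'ee_pos': array([182.26860213, 544.90874018, 235.22998079]), 'ee_rot': array([-1.79910475e+02, -5.93937702e-04,  1.61504956e+02]), 'force': array([ 0.45136739, -0.33619401,  0.17720096]), 'torque': array([ 0.04286309,  0.02102535, -0.0055185 ]), 'gripper_width': 91.18003784392572}
```

View pics/t0.png

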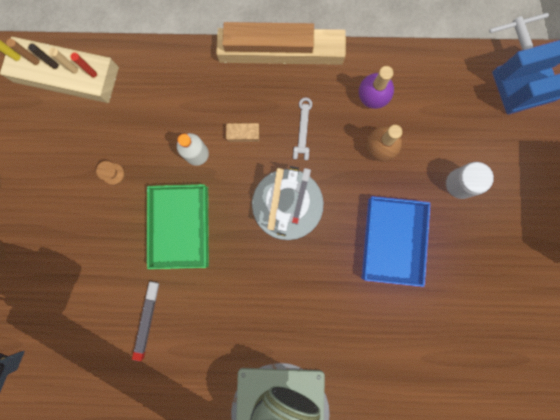

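View pics/s0.png

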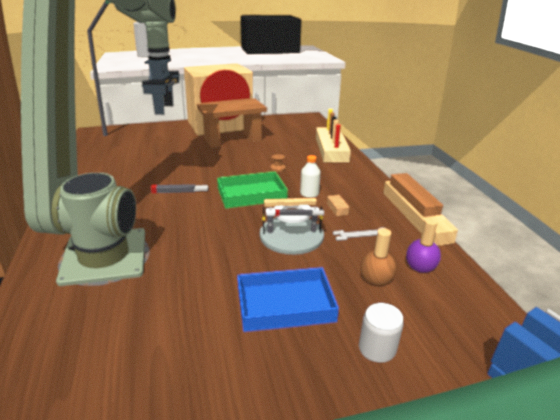

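The top view shows the cradle at (288,203) with the pale stick at (276,198) and the small chisel at (301,197). A larger chisel decoy lies at (146,320). Flask candidates are brown/wood at (385,142) and purple at (377,90); the brown one fits. The green tray is at (178,227) and the blue one at (397,241).

Next: one close crop, plus colour-mask measurements.

```bash
python3 - <<'E'
from h import *
f=load('t0'); s=load('s0')
im=f['pixels']; 
c=cv2.resize(im[90:260,230:430,::-1],None,fx=4,fy=3.5,interpolation=cv2.INTER_CUBIC)
c=cv2.resize(im[105:250,235:425,::-1],None,fx=4,fy=4,interpolation=cv2.INTER_CUBIC)
cv2.imwrite('pics/c0.png',c)
hsv=cv2.cvtColor(im,cv2.COLOR_RGB2HSV)
def comp(m,box):
    M=np.zeros_like(m); x0,y0,x1,y1=box; M[y0:y1,x0:x1]=m[y0:y1,x0:x1]
    n,l,st,ce=cv2.connectedComponentsWithStats(M.astype(np.uint8)); i=1+np.argmax(st[1:,4])
    pts=np.argwhere(l==i)[:,::-1].astype(np.float32); return pts
H,S,V=[hsv[...,i].astype(int) for i in range(3)]
for n,m,b,z in [('green',(H>50)&(H<75)&(S>150),(130,160,230,290),40),('blue',(H>100)&(H<125)&(S>150),(350,180,440,300),40)]:
    r=cv2.minAreaRect(comp(m,b)); print(n,r,[plane(f,p,z)[:2].round() for p in cv2.boxPoints(r)], plane(f,r[0],40).round())
m=(H>10)&(H<25)&(S>70)&(V>190); r=cv2.minAreaRect(comp(m,(255,160,320,240)))
print('stick',r,plane(f,r[0],99).round(1),[plane(f,p,99)[:2].round() for p in cv2.boxPoints(r)])
m=(S<40)&(V>90); p=comp(m,(240,160,330,245)); r=cv2.minEnclosingCircle(p); print('base',r,plane(f,r[0],15))
# flask belly: top view hue mask
print(im[150,380],im[131,394],im[90,377],im[197,303],im[212,297])
E
```

```text
green ((152.00001525878906, 234.00003051757812), (1.4142134189605713, 1.4142134189605713), 45.0) [array([419., 321.]), array([421., 319.]), array([419., 316.]), array([416., 318.])] [419. 318.  40.]
blue ((396.04931640625, 240.8839569091797), (60.287391662597656, 83.97172546386719), 4.573921203613281) [array([ 322., -186.]), array([ 521., -201.]), array([ 513., -344.]), array([ 315., -327.])] [ 417. -265.   40.]
stick ((275.1244201660156, 198.86070251464844), (6.082596778869629, 60.82596969604492), 9.039482116699219) [502.8  23.2  99. ] [array([436.,  39.]), array([573.,  21.]), array([571.,   7.]), array([434.,  25.])]
base ((288.5202331542969, 201.46629333496094), 38.386051177978516) [508.35652287  -7.54988079  15.        ]
[160 111  74] [229 199 149] [134  86 133] [166 166 171] [120 115 122]
```

View pics/c0.png

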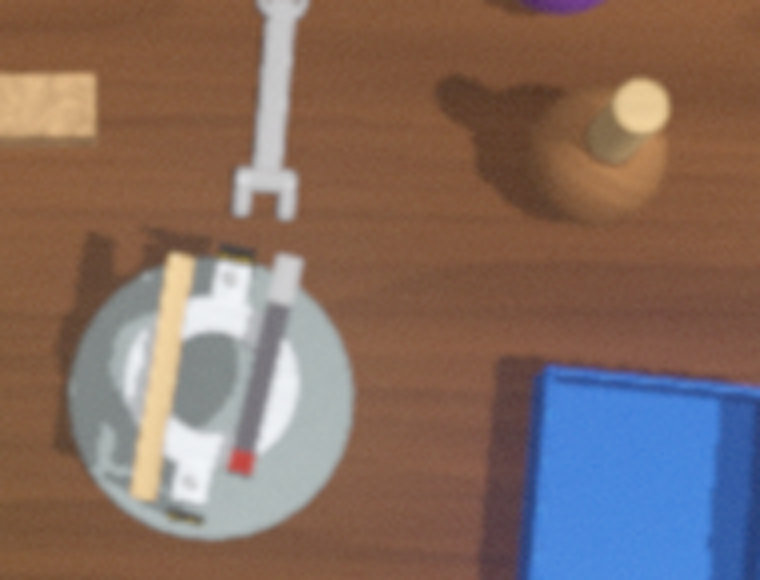

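The crop confirms it: stick on the left of the ring, small chisel on the right (tip at crop (291,255), red end at (240,474)), and a brown flask with a pale neck (neck top at crop (642,105)).

```bash
python3 - <<'E'
from h import *
f=load('t0'); s=load('s0')
w=lambda x,y,z: plane(f,(235+(x+.5)/4-.5,105+(y+.5)/4-.5),z)
im=f['pixels']
hsv=cv2.cvtColor(im,cv2.COLOR_RGB2HSV);H,S,V=[hsv[...,i].astype(int) for i in range(3)]
m=((H>50)&(H<85)&(S>150)).astype(np.uint8); m[:, :140]=0
p=np.argwhere(m)[:,::-1].astype(np.float32); r=cv2.minAreaRect(p); print('green',r,plane(f,r[0],40).round(),[plane(f,q,40)[:2].round() for q in cv2.boxPoints(r)])
print('base',w(212,397,15), 'radius', np.linalg.norm(w(212,397,15)-w(69,397,15)))
a,b=w(230,278,90),w(189,482,90); print('posts',a,b,(a+b)/2,np.linalg.norm(a-b),np.degrees(np.arctan2(*(a-b)[1::-1])))
a,b=w(181,254,99),w(145,498,99); print('stick',(a+b)/2,np.linalg.norm(a-b),np.degrees(np.arctan2(*(a-b)[1::-1])))
a,b=w(290,256,95),w(240,470,99); d=a-b;L=np.hypot(*d[:2]); print('chisel',b+d/L*50,L,np.degrees(np.arctan2(*(d)[1::-1])))
n=w(642,105,140);print('neck',n)
# side: neck mask
im=s['pixels'];hs=cv2.cvtColor(im,cv2.COLOR_RGB2HSV)
for z in (140,76,0): print('side proj',z,proj(s,[n[0],n[1],z]))
print('belly top',proj(f,[n[0],n[1],38]), 'tool start', telemetry.state()['ee_pos'])
for P in ([n[0],n[1],0],): print(np.hypot(P[0],P[1]))
E
```

```text
green ((177.5, 230.0), (57.0, 62.0), 0.0) [430. 257.  40.] [array([354., 322.]), array([503., 331.]), array([506., 192.]), array([358., 186.])]
base [502.31082613  -5.4808612   15.        ] radius 88.41190557922636
posts [562.18736567 -14.00143371  90.        ] [444.37653114   6.56959521  90.        ] [503.28194841  -3.71591925  90.        ] 119.59331069634585 -9.90460004057325
stick [503.90068218  22.60291035  99.        ] 140.43473888505983 -6.798564630643179
chisel [500.16130926 -32.24578969  97.41483266] 126.16964496391067 -11.85224124718626
neck [ 652.94695847 -235.65969808  140.        ]
side proj 140 [[383.52030189 230.85741786]]
side proj 76 [[379.54529924 253.92885797]]
side proj 0 [[375.06391481 279.35393921]]
belly top [[383.57421167 143.61836466]] tool start [182.26860213 544.90874018 235.22998079]
694.172330094923
```

```bash
cat > go.py <<'E'
# python3 go.py X Y Z [yaw] : turn first, then remaining tool-frame shift in cm
import sys; from h import *
from scipy.spatial.transform import Rotation as Ro
a=[float(v) for v in sys.argv[1:]]
s=telemetry.state(); y=s['ee_rot'][2]; ty=a[3] if len(a)>3 else y
R=Ro.from_euler('xyz',[180,0,ty],degrees=True).as_matrix()
d=R.T@(np.array(a[:3])-s['ee_pos'])/10
print('yaw units',round(-(((ty-y)+180)%360-180)/5,2),'shift cm',d.round(2))
print('t',s['time_s'],'pos',s['ee_pos'].round(1),'rot',s['ee_rot'].round(1),'F',s['force'].round(1),'w',round(s['gripper_width'],1),'j6',s['qpos'][5].round())
E
python3 go.py 504 22.6 190 173
```

```text
yaw units -2.3 shift cm [-38.3  -47.92   4.52]
t 0.1 pos [182.3 544.9 235.2] rot [-179.9   -0.   161.5] F [ 0.5 -0.3  0.2] w 91.2 j6 -1.0
```

```bash
python3 -m inch '[{"yaw":-0.8,"gripper":-0.2},{"yaw":-0.8},{"yaw":-0.7},{"x":-2.1,"y":-2.65},{"x":-2.1,"y":-2.65},{"x":-2.1,"y":-2.65},{"x":-2.1,"y":-2.65},{"x":-2.1,"y":-2.65},{"x":-2.1,"y":-2.65},{"x":-2.1,"y":-2.65},{"x":-2.1,"y":-2.65},{"x":-2.1,"y":-2.65}]' 30
python3 -m inch '[{"x":-2.1,"y":-2.65},{"x":-2.1,"y":-2.65},{"x":-2.1,"y":-2.65},{"x":-2.1,"y":-2.65},{"x":-2.1,"y":-2.65},{"x":-2.1,"y":-2.65},{"x":-2.1,"y":-2.65},{"x":-2.1,"y":-2.65},{"x":-1,"y":-1,"z":1},{"z":1},{"z":1}]'
python3 go.py 504 22.6 190 173; python3 - <<'E'
from h import *
f=grab('wrist','w1'); print(ray(f,(280,210)))
E
```

```text
yaw units -2.3 shift cm [-38.3  -47.92   4.52]
t 0.1 pos [182.3 544.9 235.2] rot [-179.9   -0.   161.5] F [ 0.5 -0.3  0.2] w 91.2 j6 -1.0
(array([116.18231204, 567.95127132, 382.87452178]), array([ 0.2357969 , -0.08301102, -0.96825366]))invalid input
invalid input
```

View pics/w1.png

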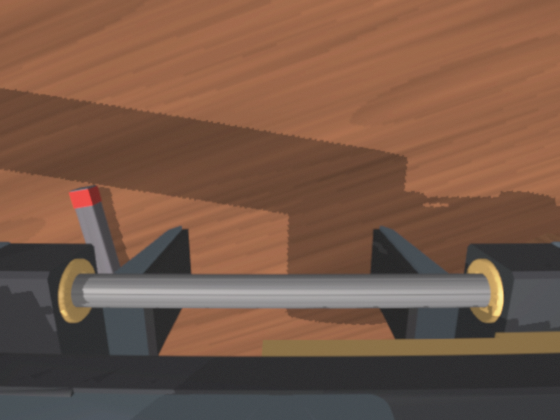

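The moves were refused, so the arm is still at the start; this picture shows only the bench and the decoy chisel at (87,195). The rows probably need every key, so I'll try that.

```bash
python3 -m inch '[{"x":0,"y":0,"z":0,"yaw":-0.8,"gripper":-0.2},{"x":0,"y":0,"z":0,"yaw":-0.8,"gripper":-0.2},{"x":0,"y":0,"z":0,"yaw":-0.7,"gripper":-0.2}]' 30
python3 go.py 504 22.6 190 173
```

```text
time_s: 0.4
ee_pos: [182.4, 545.1, 235.6]
ee_rot: [-180.0, -0.0, 173.2]
force: [0.1, 0.2, -0.2]
gripper_width: 74.1
yaw units 0.04 shift cm [-38.29 -47.94   4.56]
t 0.4 pos [182.4 545.1 235.6] rot [-180.    -0.   173.2] F [ 0.1  0.2 -0.2] w 74.1 j6 -13.0
```

```bash
python3 -m inch '[{"x":-2.1,"y":-2.65,"z":0,"yaw":0,"gripper":-0.2},{"x":-2.1,"y":-2.65,"z":0,"yaw":0,"gripper":-0.2},{"x":-2.1,"y":-2.65,"z":0,"yaw":0,"gripper":-0.2},{"x":-2.1,"y":-2.65,"z":0,"yaw":0,"gripper":-0.2},{"x":-2.1,"y":-2.65,"z":0,"yaw":0,"gripper":-0.2},{"x":-2.1,"y":-2.65,"z":0,"yaw":0,"gripper":-0.2},{"x":-2.1,"y":-2.65,"z":0,"yaw":0,"gripper":-0.2},{"x":-2.1,"y":-2.65,"z":0,"yaw":0,"gripper":-0.2},{"x":-2.1,"y":-2.65,"z":0,"yaw":0,"gripper":-0.2},{"x":-2.1,"y":-2.65,"z":0,"yaw":0,"gripper":-0.2},{"x":-2.1,"y":-2.65,"z":0,"yaw":0,"gripper":-0.2},{"x":-2.1,"y":-2.65,"z":0,"yaw":0,"gripper":-0.2}]'
python3 -m inch '[{"x":-2.1,"y":-2.65,"z":0.5,"yaw":0,"gripper":-0.2},{"x":-2.1,"y":-2.65,"z":0.5,"yaw":0,"gripper":-0.2},{"x":-2.1,"y":-2.65,"z":1,"yaw":0,"gripper":-0.2},{"x":-2.1,"y":-2.65,"z":1,"yaw":0,"gripper":-0.2},{"x":-2.1,"y":-2.65,"z":1,"yaw":0,"gripper":-0.2},{"x":-2.1,"y":-2.65,"z":0.5,"yaw":0,"gripper":-0.2},{"x":0,"y":0,"z":0,"yaw":0,"gripper":-0.2},{"x":0,"y":0,"z":0,"yaw":0,"gripper":-0.2}]'
python3 go.py 504 22.6 110 173; python3 - <<'E'
from h import *
f=grab('wrist','w2')
print(proj(f,[[504,22.6,99],[500,-32.2,99],[503,-4.5,85],[573,14,99],[434,31,99]]))
E
```

```text
time_s: 1.4
ee_pos: [394.2, 197.4, 235.9]
ee_rot: [180.0, -0.0, 173.0]
force: [1.0, -0.0, -0.4]
gripper_width: 36.5
time_s: 2.07
ee_pos: [499.7, 24.6, 190.2]
ee_rot: [180.0, -0.1, 172.8]
force: [-1.2, 0.4, -0.4]
gripper_width: 36.4
yaw units -0.04 shift cm [-0.45 -0.15  8.02]
t 2.0667 pos [499.7  24.6 190.2] rot [ 1.800e+02 -1.000e-01  1.728e+02] F [-1.2  0.4 -0.4] w 36.4 j6 -81.0
[[277.6620591  228.22152661]
 [198.61961159 232.2046352 ]
 [240.8291244  225.68271   ]
 [278.06097772 317.99936501]
 [276.71264984 123.47079265]]
```

View pics/w2.png

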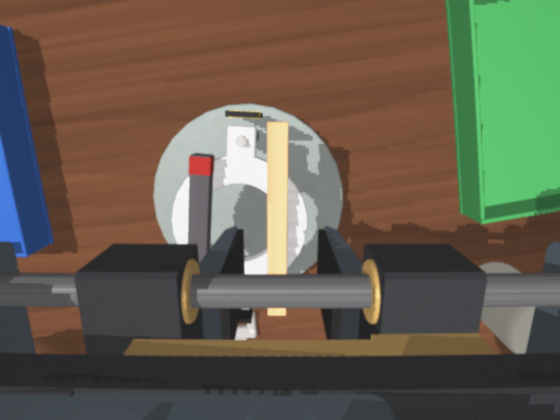

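The stick runs from (278,123) to (277,315), exactly where predicted and parallel to the fingers, with the chisel at (201,200). Descending to grip.

```bash
python3 -m inch '[{"x":-0.4,"y":-0.15,"z":2,"yaw":0,"gripper":-0.2},{"x":0,"y":0,"z":2,"yaw":0,"gripper":-0.2},{"x":0,"y":0,"z":2,"yaw":0,"gripper":-0.2},{"x":0,"y":0,"z":1.2,"yaw":0,"gripper":-0.2},{"x":0,"y":0,"z":0.8,"yaw":0,"gripper":-0.2},{"x":0,"y":0,"z":0,"yaw":0,"gripper":-0.9},{"x":0,"y":0,"z":0,"yaw":0,"gripper":-0.9},{"x":0,"y":0,"z":0,"yaw":0,"gripper":-0.9},{"x":0,"y":0,"z":0,"yaw":0,"gripper":-0.9},{"x":0,"y":0,"z":0,"yaw":0,"gripper":-0.9},{"x":0,"y":0,"z":0,"yaw":0,"gripper":-0.9}]' 30; python3 go.py 438 257 190
```

```text
time_s: 3.03
ee_pos: [504.0, 24.1, 111.9]
ee_rot: [179.9, 0.1, 173.0]
force: [-0.4, 1.2, 2.6]
gripper_width: 13.7
yaw units -0.0 shift cm [ 9.39 22.31 -7.81]
t 3.0333 pos [504.   24.1 111.9] rot [1.799e+02 1.000e-01 1.730e+02] F [-0.4  1.2  2.6] w 13.7 j6 -82.0
```

```bash
python3 -m inch '[{"x":0,"y":0,"z":-1.5,"yaw":0,"gripper":-0.9},{"x":0,"y":0,"z":-2,"yaw":0,"gripper":-0.9},{"x":0,"y":0,"z":-2,"yaw":0,"gripper":-0.9},{"x":0.8,"y":1.8,"z":-1,"yaw":0,"gripper":-0.9},{"x":1.2,"y":2.8,"z":0,"yaw":0,"gripper":-0.9},{"x":1.2,"y":2.8,"z":0,"yaw":0,"gripper":-0.9},{"x":1.2,"y":2.8,"z":0,"yaw":0,"gripper":-0.9},{"x":1.2,"y":2.8,"z":0,"yaw":0,"gripper":-0.9},{"x":1.2,"y":2.8,"z":0,"yaw":0,"gripper":-0.9},{"x":1.2,"y":2.8,"z":0,"yaw":0,"gripper":-0.9},{"x":1.2,"y":2.8,"z":0,"yaw":0,"gripper":-0.9},{"x":0,"y":0.7,"z":0,"yaw":0,"gripper":-0.9}]'; python3 go.py 438 257 34; python3 - <<'E'
from h import *
f=grab('side','s2')
f=grab('top','t2')
E
```

```text
time_s: 4.03
ee_pos: [437.5, 257.6, 176.1]
ee_rot: [179.9, -0.0, 173.2]
force: [0.5, 1.2, -0.7]
gripper_width: 13.7
yaw units -0.0 shift cm [-0.05 -0.06 14.21]
t 4.0333 pos [437.5 257.6 176.1] rot [179.9  -0.  173.2] F [ 0.5  1.2 -0.7] w 13.7 j6 -54.0
```

```bash
python3 -m inch '[{"x":0,"y":0,"z":2.5,"yaw":0,"gripper":-0.9},{"x":0,"y":0,"z":2.5,"yaw":0,"gripper":-0.9},{"x":0,"y":0,"z":2.5,"yaw":0,"gripper":-0.9},{"x":0,"y":0,"z":2.5,"yaw":0,"gripper":-0.9},{"x":0,"y":0,"z":2.5,"yaw":0,"gripper":-0.9},{"x":0,"y":0,"z":1.2,"yaw":0,"gripper":-0.9},{"x":0,"y":0,"z":0.4,"yaw":0,"gripper":-0.9},{"x":0,"y":0,"z":0,"yaw":0,"gripper":-0.9},{"x":0,"y":0,"z":0,"yaw":0,"gripper":-0.9}]'
python3 -m inch '[{"x":0,"y":0,"z":0,"yaw":0,"gripper":-0.2},{"x":0,"y":0,"z":0,"yaw":0,"gripper":-0.2},{"x":0,"y":0,"z":0,"yaw":0,"gripper":-0.2},{"x":0,"y":0,"z":0,"yaw":0,"gripper":-0.2},{"x":0,"y":0,"z":-1,"yaw":0,"gripper":-0.2},{"x":0,"y":0,"z":-3,"yaw":0,"gripper":-0.2},{"x":0,"y":0,"z":-3,"yaw":0,"gripper":-0.2},{"x":0,"y":0,"z":-3,"yaw":0,"gripper":-0.2},{"x":0,"y":0,"z":-3,"yaw":0,"gripper":-0.2},{"x":0,"y":0,"z":-2,"yaw":0,"gripper":-0.2}]'; python3 go.py 500 -32 180 168.5
```

```text
time_s: 4.88
ee_pos: [439.7, 253.9, 35.6]
ee_rot: [180.0, 0.1, 173.0]
force: [-0.5, 0.1, -0.5]
gripper_width: 13.5
time_s: 5.72
ee_pos: [439.6, 254.9, 189.0]
ee_rot: [179.8, 0.2, 173.0]
force: [0.8, 1.4, 0.2]
gripper_width: 36.5
yaw units 0.9 shift cm [-11.64 -26.91   0.9 ]
t 5.7167 pos [439.6 254.9 189. ] rot [179.8   0.2 173. ] F [0.8 1.4 0.2] w 36.5 j6 -54.0
```

```bash
python3 -m inch '[{"x":0,"y":0,"z":0,"yaw":0.9,"gripper":-0.2},{"x":-1.3,"y":-3,"z":0,"yaw":0,"gripper":-0.2},{"x":-1.3,"y":-3,"z":0,"yaw":0,"gripper":-0.2},{"x":-1.3,"y":-3,"z":0,"yaw":0,"gripper":-0.2},{"x":-1.3,"y":-3,"z":0,"yaw":0,"gripper":-0.2},{"x":-1.3,"y":-3,"z":0,"yaw":0,"gripper":-0.2},{"x":-1.3,"y":-3,"z":0,"yaw":0,"gripper":-0.2},{"x":-1.3,"y":-3,"z":0,"yaw":0,"gripper":-0.2},{"x":-1.3,"y":-3,"z":0,"yaw":0,"gripper":-0.2},{"x":-1.3,"y":-3,"z":0.5,"yaw":0,"gripper":-0.2},{"x":0,"y":0,"z":0.5,"yaw":0,"gripper":-0.2},{"x":0,"y":0,"z":0,"yaw":0,"gripper":-0.2}]'
python3 - <<'E'
from h import *
f=grab('wrist','w3'); g=grab('top','t3')
hsv=cv2.cvtColor(f['pixels'],cv2.COLOR_RGB2HSV);H,S,V=[hsv[...,i].astype(int) for i in range(3)]
m=((H<6)|(H>174))&(S>170)&(V>90); p=np.argwhere(m)[:,::-1]; p=p[(p[:,1]<250)].astype(np.float32); r=cv2.minAreaRect(p); print(r,len(p))
R=plane(f,p.mean(0),99); print('red end',R)
y=np.radians(168.4); print('centre est', R-43*np.array([np.cos(y),np.sin(y),0]))
cc=np.hstack([f['pixels'][60:330,120:400],g['pixels'][140:275,120:260].repeat(2,0).repeat(2,1)])[:,:,::-1]
cv2.imwrite('pics/v3.png',cc)
E
python3 go.py 500 -32 109 168.5
```

```text
time_s: 6.72
ee_pos: [499.2, -34.6, 174.7]
ee_rot: [180.0, -0.1, 168.3]
force: [-0.2, 0.0, -0.2]
gripper_width: 36.4
((282.0, 157.0), (16.0, 20.0), 90.0) 345
red end [454.49878667 -23.68656309  99.        ]
centre est [496.6205224 -32.3329137  99.       ]
yaw units 0.0 shift cm [-0.05  0.1   6.62]
t 6.8167 pos [499.3 -32.9 175.2] rot [180.   -0.  168.5] F [ 0.3 -0.3  0.6] w 36.3 j6 -84.0
```

View pics/v3.png

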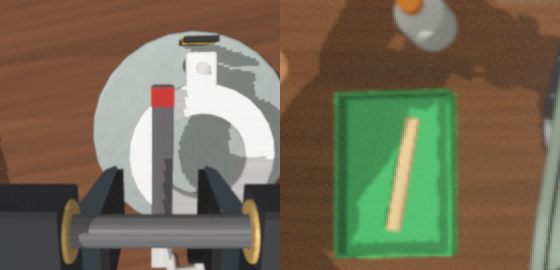

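The stick lies in the green tray, and the chisel is vertical between the fingers (red end at crop (162,97)). Picking it up.

```bash
python3 -m inch '[{"x":0.1,"y":0.1,"z":2,"yaw":0,"gripper":-0.2},{"x":0,"y":0,"z":2,"yaw":0,"gripper":-0.2},{"x":0,"y":0,"z":1.6,"yaw":0,"gripper":-0.2},{"x":0,"y":0,"z":0.8,"yaw":0,"gripper":-0.2},{"x":0,"y":0,"z":0.1,"yaw":0,"gripper":-0.2},{"x":0,"y":0,"z":0,"yaw":0,"gripper":-0.9},{"x":0,"y":0,"z":0,"yaw":0,"gripper":-0.9},{"x":0,"y":0,"z":0,"yaw":0,"gripper":-0.9},{"x":0,"y":0,"z":0,"yaw":0,"gripper":-0.9},{"x":0,"y":0,"z":0,"yaw":0,"gripper":-0.9},{"x":0,"y":0,"z":0,"yaw":0,"gripper":-0.9}]' 45
python3 go.py 418 -265 180 173.5
```

```text
time_s: 7.73
ee_pos: [499.6, -32.3, 110.8]
ee_rot: [180.0, 0.1, 168.5]
force: [0.1, 0.3, 2.9]
gripper_width: 13.2
yaw units -1.0 shift cm [  5.48 -24.04  -6.92]
t 7.7333 pos [499.6 -32.3 110.8] rot [1.800e+02 1.000e-01 1.685e+02] F [0.1 0.3 2.9] w 13.2 j6 -84.0
```

```bash
python3 -m inch '[{"x":0,"y":0,"z":-1.5,"yaw":0,"gripper":-0.9},{"x":0,"y":0,"z":-2,"yaw":0,"gripper":-0.9},{"x":0,"y":0,"z":-2,"yaw":0,"gripper":-0.9},{"x":0,"y":0,"z":-1.5,"yaw":-0.9,"gripper":-0.9},{"x":0.6,"y":-3,"z":0,"yaw":0,"gripper":-0.9},{"x":0.7,"y":-3,"z":0,"yaw":0,"gripper":-0.9},{"x":0.7,"y":-3,"z":0,"yaw":0,"gripper":-0.9},{"x":0.7,"y":-3,"z":0,"yaw":0,"gripper":-0.9},{"x":0.7,"y":-3,"z":0,"yaw":0,"gripper":-0.9},{"x":0.7,"y":-3,"z":0,"yaw":0,"gripper":-0.9},{"x":0.7,"y":-3,"z":0,"yaw":0,"gripper":-0.9},{"x":0.7,"y":-3,"z":0,"yaw":0,"gripper":-0.9}]'; python3 go.py 418 -265 32
```

```text
time_s: 8.73
ee_pos: [414.0, -264.9, 179.6]
ee_rot: [180.0, -0.0, 173.0]
force: [0.7, -0.1, -2.7]
gripper_width: 13.1
yaw units -0.0 shift cm [-0.4   0.04 14.76]
t 8.7333 pos [ 414.  -264.9  179.6] rot [180.  -0. 173.] F [ 0.7 -0.1 -2.7] w 13.1 j6 -117.0
```

```bash
python3 -m inch '[{"x":0,"y":0,"z":2.5,"yaw":0,"gripper":-0.9},{"x":0,"y":0,"z":2.5,"yaw":0,"gripper":-0.9},{"x":0,"y":0,"z":2.5,"yaw":0,"gripper":-0.9},{"x":0,"y":0,"z":2.5,"yaw":0,"gripper":-0.9},{"x":0,"y":0,"z":2.5,"yaw":0,"gripper":-0.9},{"x":0,"y":0,"z":1.4,"yaw":0,"gripper":-0.9},{"x":0,"y":0,"z":0.7,"yaw":0,"gripper":-0.9},{"x":0,"y":0,"z":0.3,"yaw":0,"gripper":-0.9},{"x":0,"y":0,"z":0,"yaw":0,"gripper":-0.9},{"x":0,"y":0,"z":0,"yaw":0,"gripper":-0.9}]'
python3 -m inch '[{"x":0,"y":0,"z":0,"yaw":0,"gripper":-0.2},{"x":0,"y":0,"z":0,"yaw":0,"gripper":-0.2},{"x":0,"y":0,"z":0,"yaw":0,"gripper":-0.2},{"x":0,"y":0,"z":0,"yaw":0,"gripper":-0.2},{"x":0,"y":0,"z":-1,"yaw":0,"gripper":-0.2},{"x":0,"y":0,"z":-3,"yaw":0,"gripper":0.5},{"x":0,"y":0,"z":-4,"yaw":0,"gripper":0.5},{"x":0,"y":0,"z":-4,"yaw":0,"gripper":0.5},{"x":0,"y":0,"z":-4,"yaw":0,"gripper":0.5},{"x":0,"y":0,"z":-4,"yaw":0,"gripper":0.5},{"x":0,"y":0,"z":-2,"yaw":0,"gripper":0.5},{"x":0,"y":0,"z":0,"yaw":0,"gripper":0.5}]'
python3 go.py 653 -235.7 240
```

```text
time_s: 9.57
ee_pos: [415.8, -264.2, 31.6]
ee_rot: [-180.0, 0.1, 173.0]
force: [0.2, 0.2, -1.5]
gripper_width: 13.7
time_s: 10.57
ee_pos: [417.4, -265.3, 256.6]
ee_rot: [-179.7, 0.6, 173.0]
force: [0.2, -0.2, 0.5]
gripper_width: 68.3
yaw units -0.0 shift cm [-23.03   5.8    1.66]
t 10.5667 pos [ 417.4 -265.3  256.6] rot [-179.7    0.6  173. ] F [ 0.2 -0.2  0.5] w 68.3 j6 -117.0
```

```bash
python3 -m inch '[{"x":-2.9,"y":0.7,"z":0.2,"yaw":0,"gripper":0.5},{"x":-2.9,"y":0.7,"z":0.2,"yaw":0,"gripper":0.5},{"x":-2.9,"y":0.7,"z":0.2,"yaw":0,"gripper":0.5},{"x":-2.9,"y":0.7,"z":0.2,"yaw":0,"gripper":0.5},{"x":-2.9,"y":0.7,"z":0.2,"yaw":0,"gripper":0.5},{"x":-2.9,"y":0.7,"z":0.2,"yaw":0,"gripper":0.5},{"x":-2.8,"y":0.8,"z":0.2,"yaw":0,"gripper":0.5},{"x":-2.8,"y":0.8,"z":0.2,"yaw":0,"gripper":0.5},{"x":0,"y":0,"z":1,"yaw":0,"gripper":0.5},{"x":0,"y":0,"z":1,"yaw":0,"gripper":0.5},{"x":0,"y":0,"z":0,"yaw":0,"gripper":0.5},{"x":0,"y":0,"z":0,"yaw":0,"gripper":0.5}]'
python3 - <<'E'
from h import *
f=grab('wrist','w4'); g=grab('top','t4')
print(proj(f,[[653,-235.7,140],[653+15,-235.7,140],[653,-235.7,76]]).round())
cc=np.hstack([f['pixels'][0:330,100:460],g['pixels'][160:300,345:455].repeat(2,0).repeat(2,1)[:330] if 0 else cv2.resize(g['pixels'][165:300,345:455],(270,330))])[:,:,::-1]
cv2.imwrite('pics/v4.png',cc)
E
python3 go.py 653 -235.7 110
```

```text
time_s: 11.57
ee_pos: [648.8, -234.3, 213.4]
ee_rot: [180.0, -0.2, 173.0]
force: [0.5, 0.1, 0.3]
gripper_width: 68.4
[[278. 236.]
 [281. 258.]
 [279. 211.]]
yaw units -0.0 shift cm [-0.35 -0.06 10.54]
t 11.6667 pos [ 649.6 -234.7  215.4] rot [-180.    0.  173.] F [-0.1  0.2  0.7] w 68.3 j6 -104.0
```

View pics/v4.png

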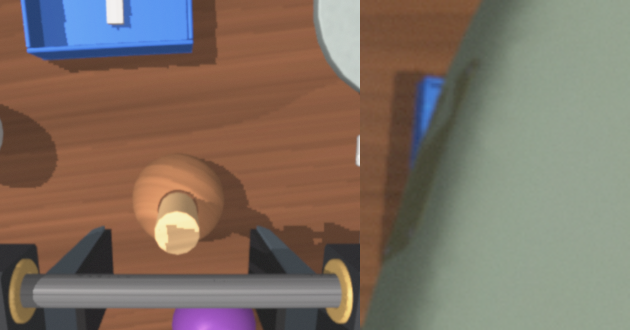

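The wrist view shows the neck top at (277,232) full-frame against (278,236) predicted, so it is within 3 mm. The chisel tip is visible in the blue tray at crop (115,12). Descending on the neck.

```bash
python3 -m inch '[{"x":-0.2,"y":-0.05,"z":2,"yaw":0,"gripper":0.5},{"x":0,"y":0,"z":2,"yaw":0,"gripper":0.5},{"x":0,"y":0,"z":2,"yaw":0,"gripper":0.5},{"x":0,"y":0,"z":2,"yaw":0,"gripper":0.5},{"x":0,"y":0,"z":1.5,"yaw":0,"gripper":0.5},{"x":0,"y":0,"z":1,"yaw":0,"gripper":0.5},{"x":0,"y":0,"z":0,"yaw":0,"gripper":0.5},{"x":0,"y":0,"z":0,"yaw":0,"gripper":0.5}]' 12
python3 go.py 651 -235.2 110; python3 - <<'E'
from h import *
f=grab('wrist','w5')
E
python3 -m inch '[{"x":0,"y":0,"z":0,"yaw":0,"gripper":0},{"x":0,"y":0,"z":0,"yaw":0,"gripper":-0.2},{"x":0,"y":0,"z":0,"yaw":0,"gripper":-0.3},{"x":0,"y":0,"z":0,"yaw":0,"gripper":-0.4},{"x":0,"y":0,"z":0,"yaw":0,"gripper":-0.5},{"x":0,"y":0,"z":0,"yaw":0,"gripper":-0.6},{"x":0,"y":0,"z":0,"yaw":0,"gripper":-0.6},{"x":0,"y":0,"z":0,"yaw":0,"gripper":-0.6}]' 12
python3 -m inch '[{"x":0,"y":0,"z":0,"yaw":0,"gripper":-0.6},{"x":0,"y":0,"z":0,"yaw":0,"gripper":-0.6}]' 45
```

```text
time_s: 12.33
ee_pos: [652.4, -235.3, 110.6]
ee_rot: [-180.0, 0.0, 173.0]
force: [0.0, 0.4, 0.4]
gripper_width: 68.5
yaw units -0.0 shift cm [ 0.14 -0.01  0.06]
t 12.3333 pos [ 652.4 -235.3  110.6] rot [-180.    0.  173.] F [0.  0.4 0.4] w 68.5 j6 -104.0
time_s: 13.05
ee_pos: [652.5, -235.0, 110.1]
ee_rot: [180.0, 0.0, 173.0]
force: [0.3, 0.4, 1.1]
gripper_width: 29.5
time_s: 13.22
ee_pos: [652.5, -235.1, 110.1]
ee_rot: [-180.0, 0.0, 173.0]
force: [-0.1, -0.6, 2.1]
gripper_width: 29.9
```

```bash
python3 -m inch '[{"x":0,"y":0,"z":-1,"yaw":0,"gripper":-0.6},{"x":0,"y":0,"z":-2,"yaw":0,"gripper":-0.6},{"x":0,"y":0,"z":-2,"yaw":0,"gripper":-0.6},{"x":0,"y":0,"z":-2,"yaw":0,"gripper":-0.6},{"x":0,"y":0,"z":-2,"yaw":0,"gripper":-0.6},{"x":0,"y":0,"z":-2,"yaw":0,"gripper":-0.6},{"x":0,"y":0,"z":-1.2,"yaw":0,"gripper":-0.6},{"x":0,"y":0,"z":0,"yaw":0,"gripper":-0.6},{"x":0,"y":0,"z":0,"yaw":0,"gripper":-0.6}]'
python3 go.py 503 -4.5 235
```

```text
time_s: 13.97
ee_pos: [652.4, -235.0, 232.4]
ee_rot: [-180.0, 0.0, 173.0]
force: [0.2, -0.4, -1.9]
gripper_width: 29.3
yaw units -0.0 shift cm [17.64 21.05 -0.26]
t 13.9667 pos [ 652.4 -235.   232.4] rot [-180.    0.  173.] F [ 0.2 -0.4 -1.9] w 29.3 j6 -104.0
```

```bash
python3 -m inch '[{"x":0.9,"y":1,"z":0,"yaw":0,"gripper":-0.6},{"x":1.7,"y":2,"z":0,"yaw":0,"gripper":-0.6},{"x":1.7,"y":2,"z":0,"yaw":0,"gripper":-0.6},{"x":1.7,"y":2,"z":0,"yaw":0,"gripper":-0.6},{"x":1.7,"y":2,"z":0,"yaw":0,"gripper":-0.6},{"x":1.7,"y":2,"z":0,"yaw":0,"gripper":-0.6},{"x":1.7,"y":2,"z":0,"yaw":0,"gripper":-0.6},{"x":1.7,"y":2,"z":0,"yaw":0,"gripper":-0.6},{"x":1.7,"y":2,"z":0,"yaw":0,"gripper":-0.6},{"x":1.7,"y":2,"z":0,"yaw":0,"gripper":-0.6},{"x":1.2,"y":2,"z":0,"yaw":0,"gripper":-0.6},{"x":0,"y":0,"z":0,"yaw":0,"gripper":-0.6}]'
python3 -m inch '[{"x":0,"y":0,"z":0,"yaw":0,"gripper":-0.6},{"x":0,"y":0,"z":0,"yaw":0,"gripper":-0.6},{"x":0,"y":0,"z":0,"yaw":0,"gripper":-0.6}]'
python3 go.py 503 -4.5 190; python3 - <<'E'
from h import *
f=grab('side','s6'); w=grab('wrist','w6')
# expected gauge projections
y=np.radians(-10); ux=np.array([np.cos(y),np.sin(y),0]); C=np.array([503,-4.5,0])
print(proj(f,[C+[0,0,85],C+60*ux+[0,0,90],C-60*ux+[0,0,90]]).round(1))
a=cv2.resize(f['pixels'][110:270,210:370],(480,480)); b=cv2.resize(w['pixels'],(320,240)); b=np.vstack([b,np.zeros((240,320,3),np.uint8)])
cv2.imwrite('pics/v6.png',np.hstack([a,b])[:,:,::-1])
E
```

```text
time_s: 14.97
ee_pos: [502.0, -2.2, 230.5]
ee_rot: [179.9, -0.3, 173.2]
force: [0.6, 0.3, -3.0]
gripper_width: 29.4
time_s: 15.22
ee_pos: [505.5, -6.1, 231.4]
ee_rot: [-180.0, -0.0, 173.0]
force: [-0.3, -0.4, -2.4]
gripper_width: 29.6
yaw units -0.0 shift cm [0.27 0.13 4.14]
t 15.2167 pos [505.5  -6.1 231.4] rot [-180.   -0.  173.] F [-0.3 -0.4 -2.4] w 29.6 j6 -85.0
[[291.7 208.8]
 [314.1 206.8]
 [269.4 207.5]]
```

View pics/v6.png

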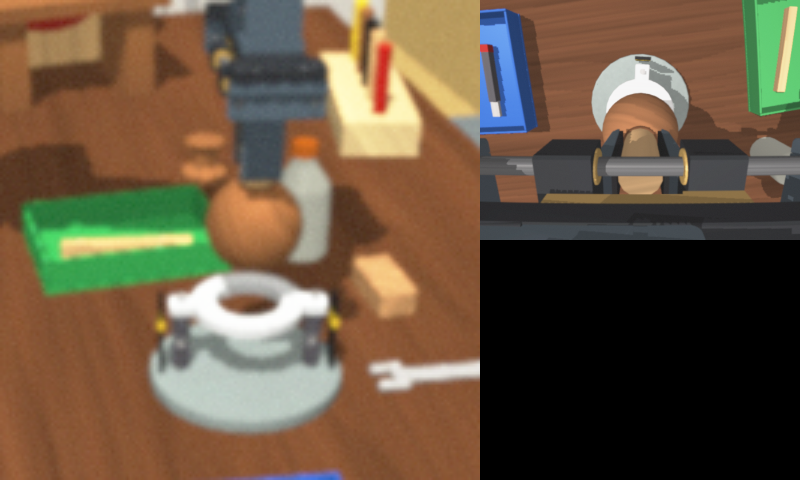

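Flask hangs upright over the ring (belly column ≈295, ring 293 in the side view). The wrist inset shows the chisel lying in the blue tray and the stick in the green one. Shift about 2 mm and lower.

```bash
python3 -m inch '[{"x":0.2,"y":0.13,"z":1,"yaw":0,"gripper":-0.6},{"x":0,"y":0,"z":1,"yaw":0,"gripper":-0.6},{"x":0,"y":0,"z":1,"yaw":0,"gripper":-0.6},{"x":0,"y":0,"z":0.8,"yaw":0,"gripper":-0.6},{"x":0,"y":0,"z":0.3,"yaw":0,"gripper":-0.6},{"x":0,"y":0,"z":0,"yaw":0,"gripper":-0.6},{"x":0,"y":0,"z":0,"yaw":0,"gripper":-0.6}]'
python3 -m inch '[{"x":0,"y":0,"z":0.2,"yaw":0,"gripper":-0.6},{"x":0,"y":0,"z":0.1,"yaw":0,"gripper":-0.6},{"x":0,"y":0,"z":0,"yaw":0,"gripper":-0.6},{"x":0,"y":0,"z":0,"yaw":0,"gripper":-0.6}]'
python3 -m inch '[{"x":0,"y":0,"z":0.2,"yaw":0,"gripper":-0.6},{"x":0,"y":0,"z":0.1,"yaw":0,"gripper":-0.6},{"x":0,"y":0,"z":0,"yaw":0,"gripper":-0.6},{"x":0,"y":0,"z":0,"yaw":0,"gripper":-0.6}]'
```

```text
time_s: 15.9
ee_pos: [503.5, -3.9, 190.8]
ee_rot: [180.0, -0.0, 173.0]
force: [0.6, -0.5, -2.1]
gripper_width: 29.8
time_s: 16.23
ee_pos: [503.7, -3.9, 188.3]
ee_rot: [180.0, 0.1, 173.0]
force: [-0.6, -0.6, -1.9]
gripper_width: 29.5
time_s: 16.57
ee_pos: [503.7, -4.2, 185.4]
ee_rot: [-180.0, 0.1, 173.0]
force: [-0.2, -1.6, 3.5]
gripper_width: 28.8
```

Contact came at 186 as predicted. The small −y side force says to ease about 1 mm that way, then I press on in small steps.

```bash
python3 -m inch '[{"x":0,"y":-0.1,"z":0.1,"yaw":0,"gripper":-0.6},{"x":0,"y":0,"z":0.2,"yaw":0,"gripper":-0.6},{"x":0,"y":0,"z":0.2,"yaw":0,"gripper":-0.6},{"x":0,"y":0,"z":0,"yaw":0,"gripper":-0.6},{"x":0,"y":0,"z":0,"yaw":0,"gripper":-0.6}]'
python3 -m inch '[{"x":0,"y":0,"z":0.2,"yaw":0,"gripper":-0.6},{"x":0,"y":0,"z":0.2,"yaw":0,"gripper":-0.6},{"x":0,"y":0,"z":0.2,"yaw":0,"gripper":-0.6},{"x":0,"y":0,"z":0,"yaw":0,"gripper":-0.6},{"x":0,"y":0,"z":0,"yaw":0,"gripper":-0.6}]'
```

```text
time_s: 16.98
ee_pos: [503.4, -5.0, 180.0]
ee_rot: [-180.0, 0.0, 173.0]
force: [-1.7, -3.5, 5.4]
gripper_width: 29.4
time_s: 17.4
ee_pos: [503.4, -5.0, 174.3]
ee_rot: [-180.0, 0.0, 173.0]
force: [-2.0, -2.9, 6.8]
gripper_width: 29.4
```

```bash
python3 -m inch '[{"x":0.1,"y":-0.12,"z":0.1,"yaw":0,"gripper":-0.6},{"x":0,"y":0,"z":0.1,"yaw":0,"gripper":-0.6},{"x":0,"y":0,"z":0,"yaw":0,"gripper":-0.6},{"x":0,"y":0,"z":0,"yaw":0,"gripper":-0.6},{"x":0,"y":0,"z":0,"yaw":0,"gripper":-0.6}]'
python3 - <<'E'
from h import *
print(telemetry.state()['force'],telemetry.state()['torque'])
f=grab('side','s7'); w=grab('wrist','w7')
print(telemetry.state()['force'],telemetry.state()['torque'])
a=cv2.resize(f['pixels'][130:250,230:350],(600,600),interpolation=cv2.INTER_CUBIC)
cv2.imwrite('pics/v7.png',a[:,:,::-1])
E
```

```text
time_s: 17.82
ee_pos: [502.7, -5.8, 172.7]
ee_rot: [180.0, 0.1, 173.0]
force: [-1.3, -1.6, 7.4]
gripper_width: 29.5
[-1.27824867 -1.5806457   7.40344982] [-0.33023495  0.24157473  0.02217272]
[-1.38132596 -2.118601    7.47921201] [-0.38930063  0.32700504  0.05478067]
```

View pics/v7.png

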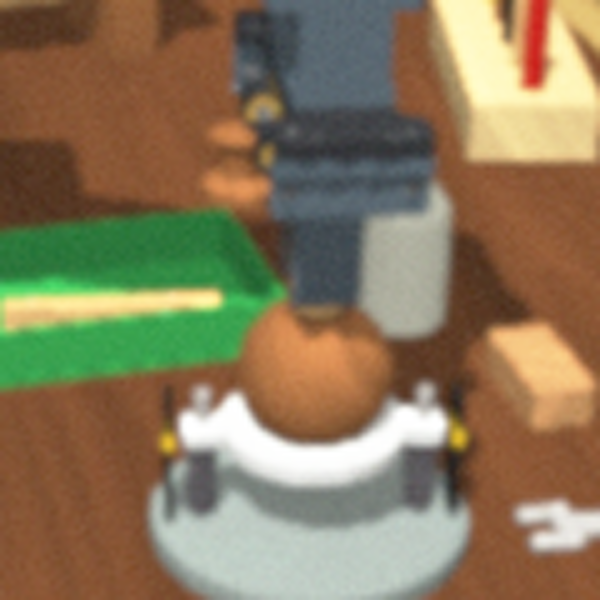

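The flask is upright and seated, with the ring's wings just above the yellow stripes (stripes at (168,441) and (457,437)). About 7 mm more to go.

```bash
python3 -m inch '[{"x":0.05,"y":-0.07,"z":0.2,"yaw":0,"gripper":-0.6},{"x":0,"y":0,"z":0.2,"yaw":0,"gripper":-0.6},{"x":0,"y":0,"z":0.2,"yaw":0,"gripper":-0.6},{"x":0,"y":0,"z":0.1,"yaw":0,"gripper":-0.6},{"x":0,"y":0,"z":0,"yaw":0,"gripper":-0.6},{"x":0,"y":0,"z":0,"yaw":0,"gripper":-0.6},{"x":0,"y":0,"z":0,"yaw":0,"gripper":-0.6}]'
python3 - <<'E'
from h import *
f=grab('side','s8'); w=grab('top','t8')
s=telemetry.state(); print(s['force'],s['ee_pos'],s['time_s'])
# ring wing-top: edge row of wings vs stripe, compare to rest frame s6 using projection
y=np.radians(-10); ux=np.array([np.cos(y),np.sin(y),0]); C=np.array([503,-4.5,0])
for z in (70,65,60): print(z,proj(f,[C+78*ux+[0,0,z],C-78*ux+[0,0,z]]).round(1).tolist())
# ring white front rim (lowest white row near centre col) rest vs now
for n in ('s6','s7','s8'):
    im=load(n)['pixels'].astype(int); wh=(im.min(2)>205)
    col=[np.where(wh[195:245,c])[0].max()+195 if wh[195:245,c].any() else -1 for c in range(284,302,3)]; print(n,col)
print(proj(f,[[503,-54,73]]),proj(f,[[503,-54,53]]))
a=cv2.resize(f['pixels'][160:250,240:350],(660,540),interpolation=cv2.INTER_CUBIC)
cv2.imwrite('pics/v8.png',a[:,:,::-1])
E
```

```text
time_s: 18.5
ee_pos: [502.6, -6.1, 166.2]
ee_rot: [179.9, 0.2, 173.0]
force: [-2.5, -0.2, 10.2]
gripper_width: 29.5
[-0.89097847 -1.02520891  9.98784598] [502.59008181  -6.0501004  166.19398849] 18.6
70 [[320.2, 213.1], [262.6, 214.1]]
65 [[320.1, 214.7], [262.6, 215.7]]
60 [[320.0, 216.3], [262.6, 217.3]]
s6 [np.int64(220), np.int64(222), np.int64(222), np.int64(222), np.int64(222), np.int64(221)]
s7 [np.int64(224), np.int64(225), np.int64(226), np.int64(226), np.int64(225), np.int64(225)]
s8 [np.int64(227), np.int64(227), np.int64(228), np.int64(228), np.int64(227), np.int64(227)]
[[296.58984102 222.11002384]] [[296.28456772 228.61304316]]
```

View pics/v8.png

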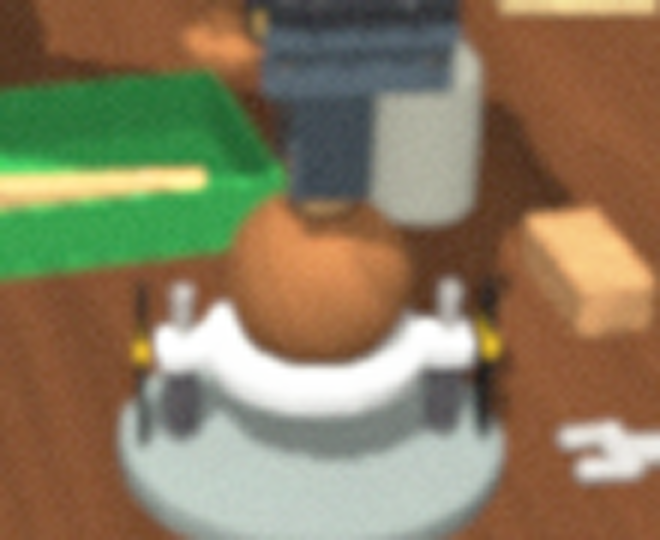

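Ring edge dropped from row 222 to 227.5, against 228.6 predicted for 20 mm, and the wings are level with the stripes. Height gives about 20 mm and force about 16–18, so I add 1 mm to centre it, then settle.

```bash
python3 -m inch '[{"x":0,"y":0,"z":0.1,"yaw":0,"gripper":-0.6},{"x":0,"y":0,"z":0,"yaw":0,"gripper":-0.6},{"x":0,"y":0,"z":0,"yaw":0,"gripper":-0.6},{"x":0,"y":0,"z":0,"yaw":0,"gripper":-0.6},{"x":0,"y":0,"z":0,"yaw":0,"gripper":-0.6},{"x":0,"y":0,"z":0,"yaw":0,"gripper":-0.6},{"x":0,"y":0,"z":0,"yaw":0,"gripper":-0.6},{"x":0,"y":0,"z":0,"yaw":0,"gripper":-0.6}]'
python3 - <<'E'
from h import *
s=telemetry.state(); print(s['force'],s['ee_pos'],s['time_s'],s['gripper_width'])
print(env.job_done())
E
```

```text
time_s: 19.27
ee_pos: [502.6, -6.1, 165.3]
ee_rot: [179.9, 0.2, 173.0]
force: [-1.4, -0.5, 11.1]
gripper_width: 29.4
[-1.43517548 -0.52544825 11.14213716] [502.60369239  -6.05266695 165.27260956] 19.2667 29.37017473451898
the job is handed in; nothing more can be done
None
```

I put the stick in the green tray and the chisel in the blue tray. I then set the wooden flask upright in the ring and pressed it down until the ring was level with the yellow stripes. I handed the job in at 19.3 s, with the gripper still holding the flask's neck pressed down. It gave no verdict.

- **Ring travel:** at hand-in the tool height put the ring about 20–21 mm down. The last picture, taken just before the final 1 mm of pressing, showed the ring level with the stripes at about 18 mm. The force estimate at hand-in was a little lower, about 17–19 mm. All of these lie within the 15–25 mm band and short of the 30 mm stop.
- **Pressing force:** the final push read 11 N, with about 1.5 N of side force left.
- **Trays and flask:** the pictures showed both pieces lying inside the right trays and the flask upright. I saw the chisel's tray only in the small wrist-camera inset, not close up.
- **Refused moves:** my first two moves were refused because each row needs every key. Nothing moved and no robot time passed.

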